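Roll a copper tube into a vee jig, seat it against the stop and clamp it

TASK

Set the copper tube up in the vee jig for drilling: roll it off the wooden deck into the vee without lifting it, and let it centre itself; slide it along the vee until it butts firmly against the end stop; then swing the red-handled clamp arm down and press it until its rubber foot bears firmly on the tube, and leave it clamped. The tube is thin-walled: push it gently and never squeeze it hard, press the clamp by feel, and leave the screwdriver, tape measure and jar where they are.

Things in the scene. Friction and masses are not known exactly. Their poses are not given: they have to be found in the camera images.
- jig: Drilling jig fixed to the table at a varying place and yaw; plywood base 205 x 275 x 12 mm (x -120 to +85, y -170 to +105 mm). Origin on the table surface below the bottom line of the vee; y runs along the vee towards the end stop, x from the wooden deck across the vee, z up. Behind the vee a wooden block (top z = 52 mm, to x = +74 mm) carries the hinge cheeks (top z = 86, y +22 to +58 mm).
- vee (a point): Middle of the bottom line of the aluminium 90 degree vee (jig x = 0, z = 18 mm), axes as the jig's. The vee runs from jig y = -155 to +80 mm; its near face rises to x = -22, z = 40 mm, its far face to x = +34, z = 52 mm.
- deck (a point): Middle of the flat wooden deck beside the vee, on its top (jig x = -63, z = 40 mm), axes as the jig's. The deck reaches from x = -22 to -110 mm; a round steel bead stands 3 mm proud of it along y at x = -100 mm; towards the vee it ends in a plain edge. The tube starts lying on the deck in front of the bead.
- tube: Copper tube, 40 mm diameter, 160 mm long, 0.25 to 0.5 kg; it takes at most 25 N from the robot. Origin at its centre, y axis along it, towards the stop (x and z turn as it rolls). It starts nearly parallel to the vee, 50 to 65 mm short of the stop, and drops into the vee by itself once rolled past the edge of the deck. Seated, its axis is 46 mm and its top 66 mm above the table. Sliding it along the vee takes about 2 to 8 N.
- tube_end (a point): Centre of the tube's end that faces away from the end stop (80 mm from the tube's centre).
- end_stop: Dark steel plate 76 x 9 x 52 mm fixed across the +y end of the vee. Origin in the plate's face that the tube butts against (jig y = +80 mm), in line with the vee; its axes are those of the jig. The tube must bear on it with more than 2 N (on top of the sliding friction) before it is clamped.
- home (a point): Where the tube's centre is when it lies in the vee against the end stop: jig x = 0, y = 0, z = 46.3 mm. Its axes are those of the jig.
- clamp: Hold-down clamp arm, steel, red round handle at its end. Origin at the centre of its hinge (jig x = +60, y = +40, z = 84 mm); the hinge axis is its y axis, parallel to the jig's y, and its -x axis points along the arm to the handle. Level, it reaches over the vee towards the deck. It starts raised 1.0 to 1.3 rad above level and can go 0.25 rad below it. The hinge is stiff (0.4 N m) and the arm stays where it is left.
- handle (a point): Point on the upper side of the clamp arm's red round handle (16 mm thick), 125 mm from the hinge and 8 mm above the arm's centre line; the arm ends 144 mm from the hinge and the red part begins 90 mm from it; the steel bar between is 16 mm wide and 10 mm thick. Level, the arm reaches from the hinge towards the deck (jig -x).
- spindle_seat (a point): Point on the arm's centre line 60 mm from the hinge, where a screw spindle with a rubber foot (22 x 20 mm, 10 N/mm) hangs. It is screwed out differently each time: the foot meets the seated tube somewhere from 0.11 rad above level to 0.15 below. Foot force = (0.125 m x force down at the handle - 0.4 N m) / 0.06 m: 9 N at the handle gives 12 N. It must reach 7 N, never pass 30 N.
- driver_red: Red-handled screwdriver, 26 x 198 x 31 mm, lying on the table in front of the jig; bystander. Origin at the centre of the underside.
- tape_measure: Yellow tape measure, 36 x 77 x 62 mm, standing beyond the end stop; bystander. Origin at the centre of the underside.
- jar_screws: Jar of screws with a green lid, 54 mm diameter, 82 mm high, standing behind the jig; bystander. Origin at the centre of the underside.
Mind the look-alikes: they are no part of the job. Several things have the shape of the tube; the one meant has the colours described above.

How it is judged:
By the outcome, as a careful person would: the job done as asked, in the order asked, and still so for the second after the job is handed in, with the robot touching nothing.
It also fails if it takes over 72 s, if anything falls off the work surface, if the arm or the gripper's body presses on something with over 40 N, if the wrist force passes 120 N, or if a joint passes its speed limit or range.

ROBOT

A 7-joint arm with a two-finger parallel gripper is mounted at the origin on a cart in front of the work surface, level with it; the furniture and walls round the work are solid. World frame = base frame: x ahead of the robot, y to its left, z up, the work surface at z = 0. Lengths are in m, angles in rad, forces in N, time in s.
With the tool pointing down it reaches from about 0.425 to 0.925 m from the base axis. Payload 6.8 kg.
Tool frame: the origin (TCP) lies between the finger pads; the fingertips stand 22 mm ahead of it and the grasp point (between the pads) lies 3 mm ahead of it; z points along the fingers, y is the direction in which the jaws open and shut (so a half turn about z gives the same grasp; the last joint's range is limited). The gripper opens to 85 mm and grips with 20 to 120 N. Pads are 22 mm wide; open, the fingers measure 114 mm over their backs; the gripper's body (76 mm by 85 mm) begins 54 mm behind the grasp point. The pads swing forward as they close: fully open they stand 13 mm farther back than shut.
Start: joints at [-1.352, 0.477, 0.022, 1.555, -0.011, 1.109, -0.083], TCP at [0.217, 0.639, 0.253] pointing down, gripper open.
Joint ranges: [-2.96, 2.96], [-0.34, 2.1], [-1.41, 1.46], [0.24, 2.44], [-1.37, 4.51], [0.17, 1.92], [-2.96, 2.96]. Speed limits (rad/s): [2.39, 2.39, 3.14, 3.14, 3.14, 3.14, 3.14].

INTERFACE

Orientations are given as a unit quaternion [w, x, y, z].
In Python, from station import bot gives the robot as it stands. The module is installed in compiled form; this text tells all that it offers.
- The arm moves only by the tool drive_tool, never from a script. Its argument "series" is one flat list of numbers, 7 for each row, row after row: the opening, from -1 (shut) to 1 (fully open), then the shift along the tool's x, y, z in mm, then the turn, a rotation vector about the tool's x, y, z in rad. In form: [jaw, x, y, z, wx, wy, wz, jaw, x, y, z, wx, wy, wz, ...]. A call has 1 to 12 rows; each row shifts and turns the commanded pose from where the row before left it, along the tool's axes as they then stand; what a row does not reach is not made up. A row lasts 1/8 s, in which the tool goes at most 62.5 mm and 10.7 degrees, less where a joint would pass 70% of its speed; a pose out of reach is approached as far as the arm can. A call with a gripper value outside its range is refused whole. The fingers move at their own pace and stop on an object; "force" is the grip in N (left out, the last holds). Time passes only in rows, so rows that do not move let the fingers close. It gives the time, the measured TCP pose, the force and the opening at its end, in the units of the state.
- bot.get_obs(): the state, without advancing time (a new reading comes with each control period).
- bot.read_camera(name): name is "side" or "top" or "wrist"; returns a dict with "pixels" (400x640x3 uint8, blue, green, red), "camera_matrix" (3x3 intrinsics, pixels), "rvec" (rotation vector, rad) and "tvec" (3), from world to camera coordinates, as OpenCV has them. Camera axes: x right, y down, z forward; pixel columns grow to the right and rows downward; lengths in m; the calibration is good to about 2 mm. A picture is of the moment at which its call begins. There is no depth.
- bot.hand_in(): hands the job in, once; it reports no verdict.
The state is a dict: "t": time; "q": joint angles; "joint_vel": joint speeds; "joint_torque": joint torques, N m; "eef_pos": TCP position; "tool_rot": TCP orientation; "contact_force": force on the tool from outside, world axes, zero at the start; "torque": the same for the moment, N m; "gripper_width": opening from 0.0 (shut) to 1.0 (fully open).
Only numpy, scipy, OpenCV 4.12 (cv2) and the standard library are available. Lean on these libraries where they do the work, as an engineer would, in place of code of your own. Each camera call takes 0.05 s, during which the arm holds its last target. There are 200 camera calls.

## Working session

There is one attempt and no reset: what is moved stays moved. The work goes in short steps, Python scripts to look and compute and a tool call to move; the robot and the scene stay as the last step left them, time stands still between calls to the robot, and variables do not carry over. Pictures are saved under pics/ and viewed, about 8 in all and at most 12, crops included, and the job is handed in when it is done.

Besides the shell and the picture viewer there is one more tool, called after "Call:" by a JSON object that holds its "method" and its "body". drive_tool: Moves the arm, as the interface text tells. Its arguments: {"type":"object","properties":{"series":{"type":"array"},"force":{"type":"number"}},"required":["series"]}

```bash
mkdir -p pics; cat > h.py <<'E'
import numpy as np, cv2
from station import bot
from scipy.spatial.transform import Rotation as R
def snap(n,f):
    c=bot.read_camera(n); cv2.imwrite('pics/'+f+'.png',c['pixels']); np.savez('pics/'+f+'.npz',**{k:np.array(v) for k,v in c.items()}); return c
def load(f): return np.load('pics/'+f+'.npz')
def ray(c,px,z):
    K=np.array(c['camera_matrix']);r=R.from_rotvec(np.ravel(c['rvec'])).as_matrix();t=np.ravel(c['tvec'])
    o=-r.T@t; d=r.T@np.linalg.inv(K)@np.array([px[0],px[1],1.]); return o+d*(z-o[2])/d[2]
def proj(c,P):
    return cv2.projectPoints(np.array(P,float).reshape(-1,1,3),c['rvec'],c['tvec'],np.array(c['camera_matrix']),None)[0].reshape(-1,2)
E
python3 - <<'E'
from h import *
for n in('top','side'): 
    c=snap(n,n+'0'); r=R.from_rotvec(np.ravel(c['rvec'])).as_matrix(); print(n,-r.T@np.ravel(c['tvec']),r[2])
o=bot.get_obs(); print(o)
a=np.vstack([cv2.imread('pics/top0.png')]); 
E
```

```text
top [0.43470207 0.09080138 0.92870735] [ 0.14887267 -0.00522713 -0.98884256]
side [ 0.56002374 -0.69052538  0.72506196] [ 0.00213204  0.76348536 -0.64582161]
{'t': 0.1, 'q': array([-1.35211895,  0.47774697,  0.02231384,  1.55629957, -0.01149756,
        1.10929521, -0.08309769]), 'joint_vel': array([ 0.00190876, -0.00081668,  0.0002617 , -0.00196528,  0.00197832,
        0.00172019,  0.00164182]), 'joint_torque': array([ 4.13630769e-03, -5.97760069e+01,  1.61346540e+00, -2.81956011e+01,
        1.28012651e-02,  5.12723243e-03,  4.50764418e-06]), 'eef_pos': array([0.21650799, 0.63883653, 0.25242492]), 'tool_rot': array([-7.87531742e-05,  1.62638182e-01,  9.86685444e-01, -8.06870610e-04]), 'contact_force': array([-0.12597069,  0.67370205,  0.36262281]), 'torque': array([-0.02437808, -0.03638748,  0.01492535]), 'gripper_width': 0.9974952330133772}
```

View pics/top0.png

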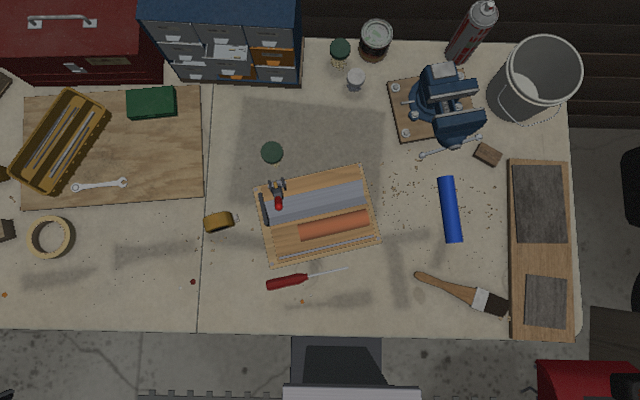

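View pics/side0.png

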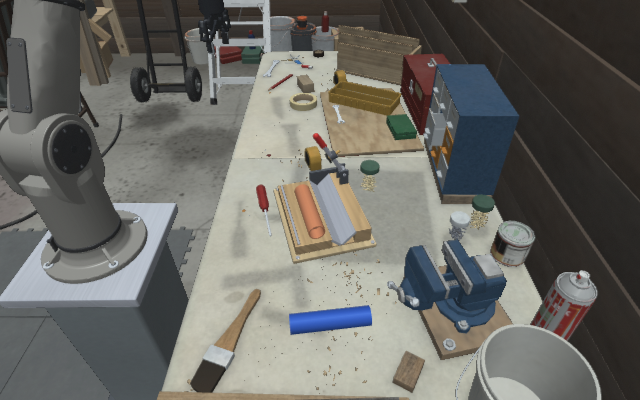

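Top view: the copper tube lies on the deck at about (334,226), the end stop at (263,208) and the raised clamp at (278,190). The look-alike is the blue cylinder at (450,209). The copper-coloured one on the jig deck fits the description. Next I'll take an enlarged crop for corner positions and to confirm this.

```bash
python3 - <<'E'
from h import *
im=cv2.imread('pics/top0.png')[155:275,235:395]
cv2.imwrite('pics/topc.png',cv2.resize(im,None,fx=5,fy=5,interpolation=cv2.INTER_CUBIC))
im=cv2.imread('pics/side0.png')[120:270,240:400]
cv2.imwrite('pics/sidec.png',cv2.resize(im,None,fx=4,fy=4,interpolation=cv2.INTER_CUBIC))
E
```

```text
(no output)
```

View pics/topc.png

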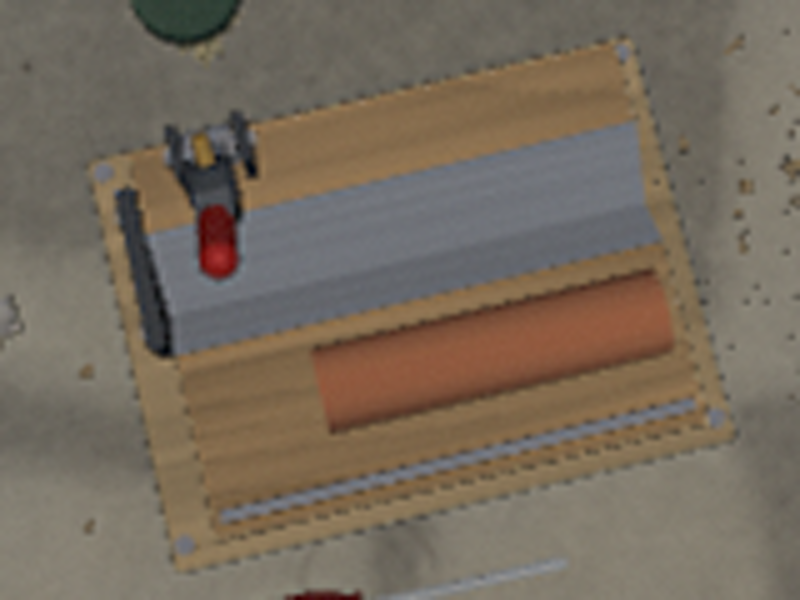

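View pics/sidec.png

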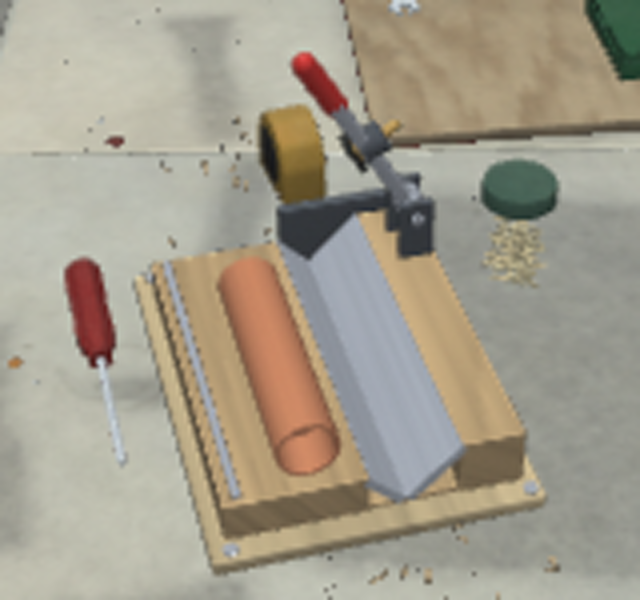

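The crops confirm it: the copper tube is on the deck, with top-crop corners (312,350), (655,272), (672,350) and (330,432). The base corners are at (92,160), (630,38), (737,437) and (178,570), and the red handle is at (218,240) with the arm raised.

```bash
cat > fit.py <<'E'
from h import *
c=load('top0')
f=lambda p:(235+p[0]/5-.4,155+p[1]/5-.4)
J=np.array([[85,105],[85,-170],[-120,-170],[-120,105]])/1e3
P=np.array([ray(c,f(p),.012)[:2] for p in[(92,160),(630,38),(737,437),(178,570)]])
A=P-P.mean(0);B=J-J.mean(0)
yaw=np.arctan2((B[:,0]*A[:,1]-B[:,1]*A[:,0]).sum(),(B*A).sum())
M=np.array([[np.cos(yaw),-np.sin(yaw)],[np.sin(yaw),np.cos(yaw)]]);O=P.mean(0)-M@J.mean(0)
def W(x,y,z): return np.r_[O+M@np.array([x,y])/1e3,z/1e3]
def Jg(p): return np.r_[M.T@(np.array(p)[:2]-O),p[2]]*1e3
E
python3 - <<'E'
from fit import *
print(O,yaw,[np.round((P[i]-O-M@J[i])*1e3,1) for i in range(4)])
t=[Jg(ray(c,f(p),.060)) for p in[(312,350),(655,272),(672,350),(330,432)]];print(np.round(t,1))
print('stop/vee end',np.round([Jg(ray(c,f(p),.040)) for p in[(176,355),(662,243)]],1))
s=load('side0');g=lambda p:(240+p[0]/4-.4,120+p[1]/4-.4)
print('side base corners',np.round([Jg(ray(s,g(p),.012)) for p in[(212,572),(545,500),(135,283)]],1))
# clamp angle from side & top, handle end at 144mm
for a in np.arange(.9,1.41,.1):
    p=W(60-144*np.cos(a),40,84+144*np.sin(a));q=proj(s,p)[0];r=proj(c,p)[0]
    print(round(a,1),(q-[240,120]+.4)*4,(r-[235,155]+.4)*5)
print('jar',ray(c,(272,152),.082),Jg(ray(c,(272,152),.082)),'tape',Jg(ray(c,(217,221),.062)),'driver',Jg(ray(c,(287,282),.03)))
for n,v in dict(tube=(-62,-35,60),hinge=(60,40,84),hl=(-65,40,92),te=(0,-80,46)).items(): print(n,W(*v))
E
```

```text
[0.55476489 0.12490424] 0.25521610038658776 [array([-0.7, -2.3]), array([-2.3,  1.9]), array([1.2, 1.1]), array([ 1.8, -0.7])]
[[ -36.2   18.1   60. ]
 [ -37.2 -143.    60. ]
 [ -73.8 -141.7   60. ]
 [ -74.4   18.4   60. ]]
stop/vee end [[ -22.    80.6   40. ]
 [ -22.6 -152.8   40. ]]
side base corners [[-119.3 -172.7   12. ]
 [  83.2 -170.4   12. ]
 [-118.7   98.6   12. ]]
0.9 [269.49827146  79.41585092] [236.18025119 312.78888632]
1.0 [287.93091927  64.68776082] [227.66896851 280.57463194]
1.1 [307.78260399  51.43350524] [218.86129663 246.26030518]
1.2 [328.80665763  39.83396105] [209.88851968 210.33656712]
1.3 [350.73541376  30.04549328] [200.88997213 173.3456869 ]
1.4 [373.28568334  22.1963341 ] [192.00886941 135.86620008]
jar [0.6777757  0.19444217 0.082     ] [136.58150405  36.23087579  82.        ] tape [ 13.10953716 192.9202852   62.        ] driver [-157.16709548   70.59700798   30.        ]
tube [0.50360905 0.07538575 0.06      ]
hinge [0.60272323 0.17875586 0.084     ]
hl [0.48177214 0.14719905 0.092     ]
te [0.57496125 0.04749554 0.046     ]
```

```bash
cat >> fit.py <<'E'
def state():
    o=bot.get_obs(); q=o['tool_rot']; m=R.from_quat(np.r_[q[1:],q[0]]).as_matrix()
    F=np.r_[M.T@o['contact_force'][:2],o['contact_force'][2]]
    ex=np.r_[M[:,0],0];ey=np.r_[M[:,1],0]; T=np.c_[-ex,ey,[0,0,-1]]
    print('t',round(o['t'],2),'jig tcp',np.round(Jg(o['eef_pos']),1),'F jig',np.round(F,1),'w',round(o['gripper_width'],2),'rot to jig tool',np.round(R.from_matrix(m.T@T).as_rotvec(),3))
E
python3 -c "
from fit import *
state()"
```

```text
t 0.1 jig tcp [-197.6  582.7  252.4] F jig [0.  0.7 0.4] w 1.0 rot to jig tool [-0.002 -0.    -0.582]
```

Call:
{"method": "drive_tool", "body": {"series": [0,0,0,0,0,0,-0.1455,0,0,0,0,0,0,-0.1455,0,0,0,0,0,0,-0.1455,0,0,0,0,0,0,-0.1455,0,-6,-50,0,0,0,0,0,-6,-50,0,0,0,0,0,-6,-50,0,0,0,0,0,-6,-50,0,0,0,0,0,-6,-50,0,0,0,0,0,-6,-50,0,0,0,0,0,-6,-50,0,0,0,0,0,-6,-50,0,0,0,0]}}

```text
t: 1.6
eef_pos: [0.3644, 0.2626, 0.2532]
tool_rot: [-0.0, -0.127, 0.992, -0.0]
contact_force: [0.7, -0.4, 0.7]
gripper_width: 0.5
```

Call:
{"method": "drive_tool", "body": {"series": [0,-6,-41,20,0,0,0,0,-6,-41,20,0,0,0,0,-6,-41,20,0,0,0,0,-6,-41,20,0,0,0,0,-6,-41,20,0,0,0,0,-5,-40,20,0,0,0,0,0,0,22,0,0,0,0,0,0,0,0,0,0]}}

```text
t: 2.6
eef_pos: [0.4585, 0.0355, 0.11]
tool_rot: [-0.002, -0.127, 0.992, -0.0]
contact_force: [0.6, -0.7, -0.2]
gripper_width: 0.501
```

```bash
python3 -c "
from fit import *
state()
c=snap('side','s1'); im=c['pixels'][100:275,200:400]
for z in (80,90): print(z,proj(c,W(-115,-62,z))-[200,100])
cv2.imwrite('pics/s1c.png',cv2.resize(im,None,fx=4,fy=3.4,interpolation=cv2.INTER_CUBIC))"
```

```text
t 2.6 jig tcp [-115.7  -62.2  110. ] F jig [ 0.4 -0.9 -0.2] w 0.5 rot to jig tool [-0.    -0.004 -0.001]
80 [[ 83.39582637 108.91076055]]
90 [[ 83.07924664 105.74488119]]
```

View pics/s1c.png

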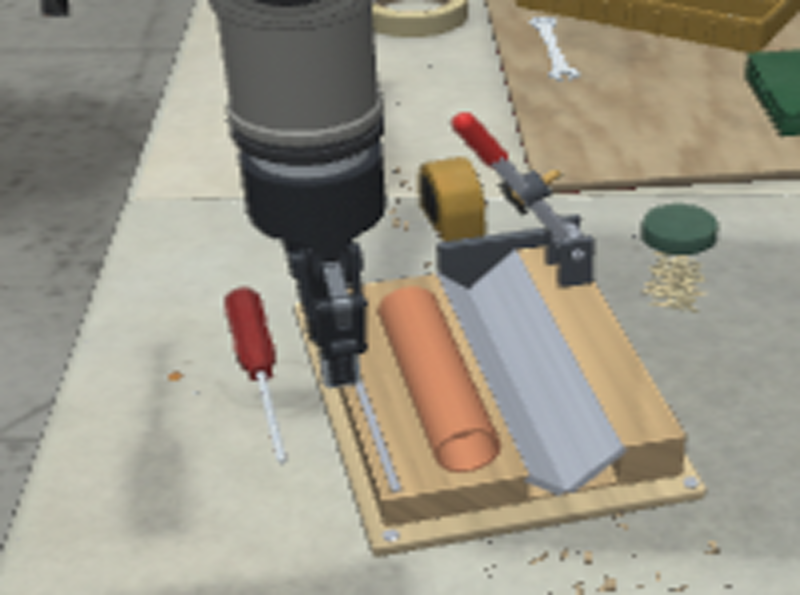

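The fingers hover in front of the tube. The near finger's tip bottom is at crop (342,385).

```bash
python3 -c "
from fit import *
c=load('s1')
for y in (-97,-90):
  for z in (70,80,90,100): print(y,z,(proj(c,W(-115,y,z))[0]-[199.5,99.5])*[4,3.4])"
```

```text
-97 70 [347.82691451 415.65598801]
-97 80 [346.61829207 404.96961875]
-97 90 [345.39303881 394.13620346]
-97 100 [344.15080908 383.15268606]
-90 70 [345.58060662 408.90570775]
-90 80 [344.36329063 398.23157369]
-90 90 [343.1293159  387.41136612]
-90 100 [341.87833812 376.44206588]
```

Call:
{"method": "drive_tool", "body": {"series": [0,0,0,20,0,0,0,0,0,0,20,0,0,0,0,-8,0,3,0,0,0,0,-8,0,0,0,0,0,0,-5,0,0,0,0,0,0,-3,0,0,0,0,0,0,-3,0,0,0,0,0,0,-3,0,0,0,0,0,0,-3,0,0,0,0,0,0,-3,0,0,0,0,0]}}

```text
t: 3.9
eef_pos: [0.4947, 0.0452, 0.0683]
tool_rot: [-0.0, -0.127, 0.992, 0.0]
contact_force: [-1.3, 0.4, 1.1]
gripper_width: 0.504
```

```bash
python3 -c "
from fit import *
state()"
```

```text
t 3.9 jig tcp [-78.2 -61.9  68.3] F jig [-1.2  0.7  1.1] w 0.5 rot to jig tool [ 0. -0. -0.]
```

Call:
{"method": "drive_tool", "body": {"series": [0,-3,0,0,0,0,0,0,-3,0,0,0,0,0,0,-3,0,0,0,0,0,0,-3,0,0,0,0,0,0,-3,0,0,0,0,0,0,-3,0,0,0,0,0,0,-3,0,0,0,0,0,0,-3,0,0,0,0,0,0,-3,0,0,0,0,0,0,-3,0,0,0,0,0]}}

```text
t: 5.15
eef_pos: [0.524, 0.0529, 0.0683]
tool_rot: [0.0, -0.127, 0.992, 0.0]
contact_force: [0.6, 0.1, 0.5]
gripper_width: 0.498
```

```bash
python3 -c "
from fit import *
state()
c=snap('side','s2'); im=c['pixels'][100:275,200:400]
cv2.imwrite('pics/s2c.png',cv2.resize(im,None,fx=4,fy=3.4,interpolation=cv2.INTER_CUBIC))"
```

```text
t 5.15 jig tcp [-48.  -61.9  68.3] F jig [ 0.6 -0.1  0.5] w 0.5 rot to jig tool [ 0.  0. -0.]
```

View pics/s2c.png

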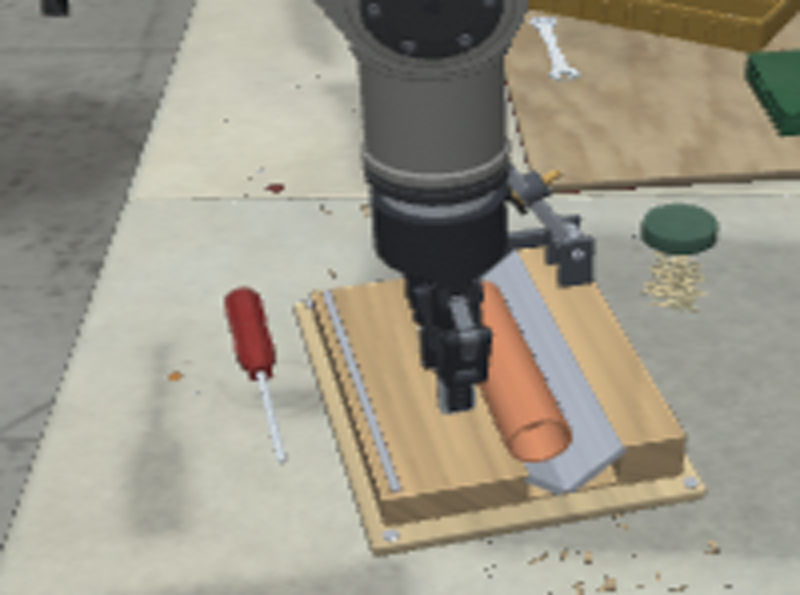

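The tube has left the deck and lies in the vee, with its near end centred at about crop (540,440). I'll check that against the projection of the seated pose.

```bash
python3 -c "
from fit import *
c=load('s2')
for x,y,z in ((0,-142,46.3),(0,-135,46.3),(0,-142,66),(-22,-142,60)): print(x,y,z,(proj(c,W(x,y,z))[0]-[199.5,99.5])*[4,3.4])"
```

```text
0 -142 46.3 [558.70208647 453.38227106]
0 -135 46.3 [555.33264816 446.46070667]
0 -142 66 [559.16058002 432.79930021]
-22 -142 60 [522.4285547  445.19525662]
```

Call:
{"method": "drive_tool", "body": {"series": [0,3,0,0,0,0,0,0,0,0,0,0,0,0]}}

```text
t: 5.45
eef_pos: [0.5202, 0.0519, 0.0682]
tool_rot: [-0.0, -0.127, 0.992, -0.0]
contact_force: [0.2, 0.4, 0.4]
gripper_width: 0.5
```

```bash
python3 -c "
from fit import *
state()
c=snap('side','s3')
for n in('s2','s3'):
  p=load(n)['pixels'].astype(int); b,g,r=p[...,0],p[...,1],p[...,2]
  m=(r-b>70)&(r-g>35); m[:, :310]=0; m[:170]=0;m[260:]=0; m[:,370:]=0; y,x=np.nonzero(m); print(n,x.min(),x.max(),y.min(),y.max(),'row225',x[y==225].min(),x[y==225].max())
def rim(cx,cz,y):
  a=np.linspace(0,6.28,60); q=np.array([proj(c,W(cx+20*np.cos(t),y,cz+20*np.sin(t)))[0] for t in a]); return q.min(0),q.max(0)
for a in ((0,46.3,-142),(0,46.3,-136),(-11,56.7,-142)): print(a,rim(*a))
"
```

```text
t 5.45 jig tcp [-51.8 -61.9  68.2] F jig [0.3 0.3 0.4] w 0.5 rot to jig tool [ 0.    -0.001 -0.   ]
s2 320 340 183 235 row225 325 339
s3 319 345 185 237 row225 330 345
(0, 46.3, -142) (array([330.95054531, 226.50031461]), array([347.34447324, 239.04755554]))
(0, 46.3, -136) (array([330.26359016, 224.76298702]), array([346.58729717, 237.29388444]))
(-11, 56.7, -142) (array([326.35997941, 224.12779573]), array([342.94580904, 236.84749485]))
```

The tube is seated (rim at x 330–345, bottom 237, against a predicted 331–347 and 238), with its end at y≈-140. I'll lift and turn the jaws across the vee, so both fingers bear on the tube's end ring.

Call:
{"method": "drive_tool", "body": {"series": [0,10,0,-20,0,0,0,0,0,0,-30,0,0,0,0,0,0,-20,0,0,0,-0.4,0,0,0,0,0,0.1745,-0.4,0,0,0,0,0,0.1745,-0.4,0,0,0,0,0,0.1745,-0.4,0,0,0,0,0,0.1745,-0.4,0,0,0,0,0,0.1745,-0.4,0,0,0,0,0,0.1745,-0.4,0,0,0,0,0,0.1745,-0.4,0,0,0,0,0,0.1745,-0.4,0,0,0,0,0,0.1745]}}

```text
t: 7.0
eef_pos: [0.511, 0.0496, 0.1383]
tool_rot: [-0.0, 0.614, 0.79, 0.0]
contact_force: [-0.6, -0.6, -0.8]
gripper_width: 0.3
```

```bash
python3 -c "
from fit import *
state();print(bot.get_obs()['q'].round(2))"
```

```text
t 7.0 jig tcp [-61.4 -61.8 138.3] F jig [-0.7 -0.5 -0.8] w 0.3 rot to jig tool [ 0.    -0.    -1.576]
[-0.7   0.42  0.6   2.07 -0.35  0.75  0.37]
```

Call:
{"method": "drive_tool", "body": {"series": [-0.4,-40,20.5,0,0,0,0,-0.4,-40,20.5,0,0,0,0,-0.4,-38,20.5,0,0,0,0,-0.4,0,0,25,0,0,0,-0.4,0,0,25,0,0,0,-0.4,0,0,10,0,0,0,-0.4,0,0,8,0,0,0,-0.4,0,0,0,0,0,0]}}

```text
t: 8.0
eef_pos: [0.6004, -0.049, 0.0704]
tool_rot: [-0.0, 0.611, 0.791, -0.0]
contact_force: [-0.5, 0.1, -0.2]
gripper_width: 0.3
```

```bash
python3 -c "
from fit import *
state()
c=snap('side','s4'); im=c['pixels'][120:280,240:400]
cv2.imwrite('pics/s4c.png',cv2.resize(im,None,fx=4,fy=3.7,interpolation=cv2.INTER_CUBIC))"
```

```text
t 8.0 jig tcp [   0.3 -179.8   70.4] F jig [-0.4  0.2 -0.2] w 0.3 rot to jig tool [-0.   -0.   -1.57]
```

View pics/s4c.png

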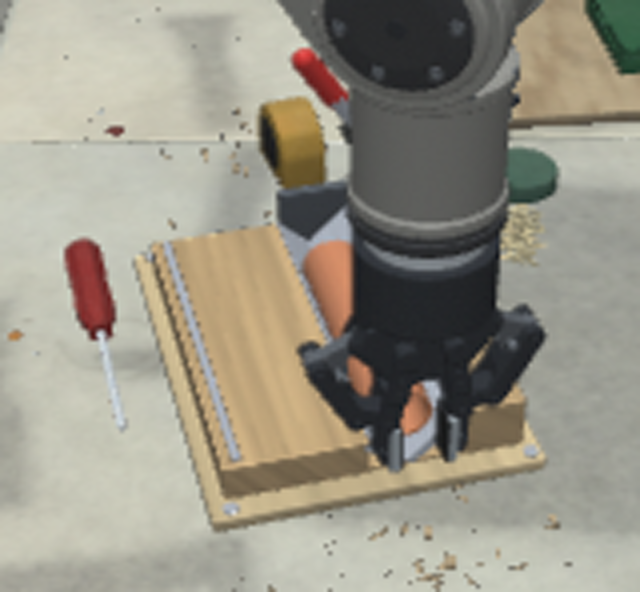

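Both fingers stand centred behind the tube's end, at crop (395,450) and (455,440). Now I'll push gently along the vee.

Call:
{"method": "drive_tool", "body": {"series": [-0.4,8,0,0,0,0,0,-0.4,8,0,0,0,0,0,-0.4,5,0,0,0,0,0,-0.4,3,0,0,0,0,0,-0.4,2,0,0,0,0,0,-0.4,2,0,0,0,0,0,-0.4,3,0,0,0,0,0,-0.4,3,0,0,0,0,0,-0.4,3,0,0,0,0,0,-0.4,3,0,0,0,0,0]}}

```text
t: 9.3
eef_pos: [0.5903, -0.0107, 0.0704]
tool_rot: [0.0, 0.611, 0.791, -0.0]
contact_force: [-0.5, -3.6, 0.0]
gripper_width: 0.3
```

```bash
python3 -c "
from fit import *
state()"
```

```text
t 9.3 jig tcp [   0.2 -140.2   70.4] F jig [-1.4 -3.4  0. ] w 0.3 rot to jig tool [-0.000e+00  1.000e-03 -1.571e+00]
```

Sliding friction is about 3.5 N. I'll continue to about y=-100.

Call:
{"method": "drive_tool", "body": {"series": [-0.4,4,0,0,0,0,0,-0.4,4,0,0,0,0,0,-0.4,4,0,0,0,0,0,-0.4,4,0,0,0,0,0,-0.4,4,0,0,0,0,0,-0.4,4,0,0,0,0,0,-0.4,4,0,0,0,0,0,-0.4,4,0,0,0,0,0,-0.4,4,0,0,0,0,0,-0.4,3,0,0,0,0,0]}}

```text
t: 10.55
eef_pos: [0.5803, 0.0274, 0.0703]
tool_rot: [0.0, 0.611, 0.791, -0.0]
contact_force: [1.2, -5.5, 1.2]
gripper_width: 0.3
```

Call:
{"method": "drive_tool", "body": {"series": [-0.4,2,0,0,0,0,0,-0.4,1,0,0,0,0,0,-0.4,1,0,0,0,0,0]}}

```text
t: 10.92
eef_pos: [0.5793, 0.0311, 0.0703]
tool_rot: [0.0, 0.611, 0.791, -0.0]
contact_force: [0.3, -5.1, 1.5]
gripper_width: 0.299
```

```bash
python3 -c "
from fit import *
state()"
```

```text
t 10.93 jig tcp [  0.1 -96.9  70.3] F jig [-1.  -5.   1.5] w 0.3 rot to jig tool [-0.     0.    -1.571]
```

Call:
{"method": "drive_tool", "body": {"series": [-0.4,1,0,0,0,0,0,-0.4,1,0,0,0,0,0,-0.4,1,0,0,0,0,0]}}

```text
t: 11.3
eef_pos: [0.5786, 0.034, 0.0703]
tool_rot: [0.0, 0.611, 0.791, -0.0]
contact_force: [0.5, -5.4, 1.1]
gripper_width: 0.299
```

Call:
{"method": "drive_tool", "body": {"series": [-0.4,1,0,0,0,0,0,-0.4,0.5,0,0,0,0,0]}}

```text
t: 11.55
eef_pos: [0.5782, 0.0354, 0.0703]
tool_rot: [0.0, 0.611, 0.791, -0.0]
contact_force: [1.0, -5.0, 0.7]
gripper_width: 0.3
```

Call:
{"method": "drive_tool", "body": {"series": [-0.4,1,0,0,0,0,0,-0.4,1,0,0,0,0,0]}}

```text
t: 11.8
eef_pos: [0.5777, 0.0374, 0.0703]
tool_rot: [0.0, 0.611, 0.791, -0.0]
contact_force: [0.9, -5.1, 0.8]
gripper_width: 0.3
```

Call:
{"method": "drive_tool", "body": {"series": [-0.4,1,0,0,0,0,0,-0.4,0.5,0,0,0,0,0]}}

```text
t: 12.05
eef_pos: [0.5773, 0.0388, 0.0703]
tool_rot: [0.0, 0.611, 0.791, -0.0]
contact_force: [0.6, -5.2, 0.8]
gripper_width: 0.301
```

Call:
{"method": "drive_tool", "body": {"series": [-0.4,1,0,0,0,0,0,-0.4,1,0,0,0,0,0]}}

```text
t: 12.3
eef_pos: [0.5771, 0.0395, 0.0704]
tool_rot: [0.001, 0.612, 0.791, -0.0]
contact_force: [1.3, -9.4, 0.6]
gripper_width: 0.303
```

Call:
{"method": "drive_tool", "body": {"series": [-0.4,1,0,0,0,0,0]}}

```text
t: 12.42
eef_pos: [0.5771, 0.0395, 0.0704]
tool_rot: [0.001, 0.612, 0.791, -0.001]
contact_force: [3.6, -11.6, -1.4]
gripper_width: 0.299
```

Call:
{"method": "drive_tool", "body": {"series": [-0.4,1,0,0,0,0,0]}}

```text
t: 12.55
eef_pos: [0.577, 0.0395, 0.0704]
tool_rot: [0.002, 0.612, 0.791, -0.001]
contact_force: [3.2, -12.5, -2.3]
gripper_width: 0.3
```

The tube is butted: the force rose from 5 to 13 N with no further motion. Now I'll back off, lift, turn back and close the jaws.

Call:
{"method": "drive_tool", "body": {"series": [-0.4,-3,0,0,0,0,0,-0.4,-10,0,0,0,0,0,-0.4,-25,0,0,0,0,0,-0.4,0,0,-40,0,0,0,-0.4,0,0,-50,0,0,0,-0.4,0,0,-50,0,0,0,-0.4,0,0,-50,0,0,0,-1,0,0,-10,0,0,-0.174,-1,0,0,0,0,0,-0.175,-1,0,0,0,0,0,-0.175,-1,0,0,0,0,0,-0.175,-1,0,0,0,0,0,-0.175]}}

```text
t: 14.05
eef_pos: [0.5856, 0.0072, 0.2702]
tool_rot: [-0.001, 0.215, 0.977, 0.001]
contact_force: [-0.8, 0.3, -0.6]
gripper_width: -0.002
```

Call:
{"method": "drive_tool", "body": {"series": [-1,0,0,0,0,0,-0.174,-1,0,0,0,0,0,-0.174,-1,0,0,0,0,0,-0.174,-1,0,0,0,0,0,-0.174,-1,-15,40,0,0,0,0,-1,-15,40,0,0,0,0,-1,-15,40,0,0,0,0,-1,0,40,0,0,0,0]}}

```text
t: 15.05
eef_pos: [0.5889, 0.1749, 0.2701]
tool_rot: [-0.0, -0.128, 0.992, 0.001]
contact_force: [1.1, -0.0, -0.3]
gripper_width: 0.004
```

```bash
python3 -c "
from fit import *
state()
c=snap('side','s5'); im=c['pixels'][40:280,200:420]
cv2.imwrite('pics/s5c.png',cv2.resize(im,None,fx=3.5,fy=2.5,interpolation=cv2.INTER_CUBIC))
c=snap('top','t5'); im=c['pixels'][155:275,235:395]
cv2.imwrite('pics/t5c.png',cv2.resize(im,None,fx=4,fy=4,interpolation=cv2.INTER_CUBIC))"
```

```text
t 15.05 jig tcp [ 45.7  39.7 270.1] F jig [ 1.1 -0.3 -0.3] w 0.0 rot to jig tool [ 0.001 -0.001  0.001]
```

View pics/s5c.png

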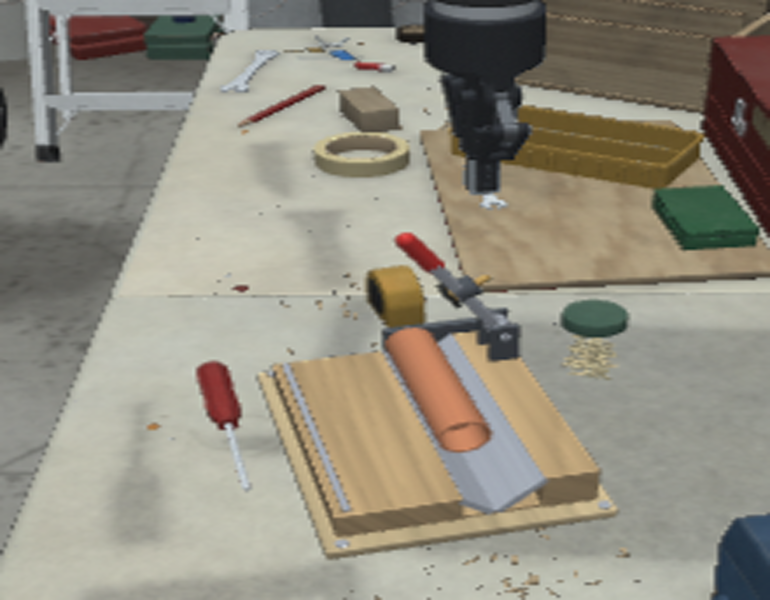

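The tube's far end is at the stop and the bystanders are unmoved. The handle tip is at crop (398,236), which gives an arm angle of about 1.05 rad. Next I'll work out the arc for the fingertip corner.

```bash
python3 -c "
import numpy as np
A=np.r_[1.1,np.arange(1.04,-.2,-.06)]
r=np.interp(-A,[-1.1,-.2,0.2],[120,132,134])
x=60-r*np.cos(A)+8*np.sin(A)+11;z=84+r*np.sin(A)+8*np.cos(A)+22
for a,b,c,d,e in zip(A,x,z,np.r_[0,-np.diff(x)],np.r_[0,-np.diff(z)]): print(*np.round([a,b,c,d,e],1+(1)))"
```

```text
1.1 23.7 216.57 0.0 0.0
1.04 16.75 214.23 6.95 2.35
0.98 9.91 211.44 6.84 2.78
0.92 3.21 208.23 6.7 3.22
0.86 -3.32 204.59 6.53 3.64
0.8 -9.65 200.53 6.34 4.06
0.74 -15.77 196.06 6.11 4.47
0.68 -21.63 191.2 5.87 4.86
0.62 -27.23 185.95 5.59 5.24
0.56 -32.52 180.34 5.3 5.61
0.5 -37.5 174.39 4.97 5.96
0.44 -42.12 168.1 4.63 6.29
0.38 -46.39 161.5 4.26 6.6
0.32 -50.26 154.61 3.88 6.89
0.26 -53.73 147.46 3.47 7.15
0.2 -56.78 140.06 3.05 7.4
0.14 -58.89 132.38 2.11 7.68
0.08 -60.54 124.57 1.65 7.81
0.02 -61.71 116.66 1.18 7.91
-0.04 -62.41 108.67 0.7 7.99
-0.1 -62.63 100.63 0.22 8.03
-0.16 -62.37 92.58 -0.27 8.05
```

Call:
{"method": "drive_tool", "body": {"series": [-1,0,0,20,0,0,0,-1,0,0,20,0,0,0,-1,0,0,15,0,0,0,-1,10,0,0,0,0,0,-1,5,0,0,0,0,0]}}

```text
t: 15.78
eef_pos: [0.5742, 0.1682, 0.2158]
tool_rot: [0.0, -0.127, 0.992, 0.0]
contact_force: [0.0, 0.3, -0.8]
gripper_width: -0.002
```

Call:
{"method": "drive_tool", "body": {"series": [-1,6,0,0,0,0,0,-1,7,0,2,0,0,0,-1,7,0,3,0,0,0,-1,6.7,0,3.2,0,0,0,-1,6.5,0,3.6,0,0,0]}}

```text
t: 16.4
eef_pos: [0.543, 0.1601, 0.2036]
tool_rot: [0.001, -0.127, 0.992, 0.0]
contact_force: [5.6, 0.6, -0.7]
gripper_width: -0.001
```

```bash
python3 -c "
from fit import *
state()"
```

```text
t 16.4 jig tcp [ -2.5  37.  203.6] F jig [ 5.5 -0.9 -0.7] w -0.0 rot to jig tool [ 0.     0.002 -0.001]
```

Contact is made and the arm is swinging. I'll continue along the arc, correcting y by +2.

Call:
{"method": "drive_tool", "body": {"series": [-1,6.3,0.5,4.1,0,0,0,-1,6.1,0.5,4.5,0,0,0,-1,5.9,0.5,4.9,0,0,0,-1,5.6,0.5,5.2,0,0,0,-1,5.3,0,5.6,0,0,0,-1,5,0,6,0,0,0,-1,4.6,0,6.3,0,0,0,-1,4.3,0,6.6,0,0,0,-1,3.9,0,6.9,0,0,0]}}

```text
t: 17.52
eef_pos: [0.4963, 0.1503, 0.153]
tool_rot: [-0.0, -0.127, 0.992, 0.0]
contact_force: [3.3, 0.3, 2.4]
gripper_width: -0.007
```

```bash
python3 -c "
from fit import *
state()"
```

```text
t 17.52 jig tcp [-50.2  39.3 153. ] F jig [ 3.3 -0.5  2.4] w -0.01 rot to jig tool [ 0. -0. -0.]
```

Call:
{"method": "drive_tool", "body": {"series": [-1,3.5,0,6,0,0,0,-1,3,0,6,0,0,0,-1,2,0,4,0,0,0,-1,1,0,3,0,0,0]}}

```text
t: 18.02
eef_pos: [0.487, 0.1476, 0.134]
tool_rot: [-0.0, -0.127, 0.992, -0.0]
contact_force: [2.0, 0.5, 1.5]
gripper_width: -0.003
```

Call:
{"method": "drive_tool", "body": {"series": [-1,0.5,0,2,0,0,0,-1,0.5,0,2,0,0,0]}}

```text
t: 18.27
eef_pos: [0.4863, 0.1474, 0.1303]
tool_rot: [-0.0, -0.127, 0.992, -0.0]
contact_force: [1.0, -0.1, 1.7]
gripper_width: -0.0
```

Call:
{"method": "drive_tool", "body": {"series": [-1,0.4,0,2,0,0,0]}}

```text
t: 18.4
eef_pos: [0.486, 0.1474, 0.1283]
tool_rot: [-0.0, -0.127, 0.992, -0.0]
contact_force: [1.1, 0.1, 1.8]
gripper_width: 0.001
```

Call:
{"method": "drive_tool", "body": {"series": [-1,0.4,0,2,0,0,0]}}

```text
t: 18.52
eef_pos: [0.4856, 0.1473, 0.1263]
tool_rot: [-0.0, -0.127, 0.992, 0.0]
contact_force: [1.6, 0.6, 1.7]
gripper_width: -0.0
```

Call:
{"method": "drive_tool", "body": {"series": [-1,0.3,0,1.5,0,0,0]}}

```text
t: 18.65
eef_pos: [0.4854, 0.1472, 0.1248]
tool_rot: [-0.0, -0.127, 0.992, -0.0]
contact_force: [2.0, 0.2, 1.1]
gripper_width: -0.0
```

Call:
{"method": "drive_tool", "body": {"series": [-1,0.3,0,1.5,0,0,0]}}

```text
t: 18.77
eef_pos: [0.4852, 0.1472, 0.1233]
tool_rot: [0.0, -0.127, 0.992, 0.0]
contact_force: [2.0, 0.7, 2.3]
gripper_width: 0.0
```

Call:
{"method": "drive_tool", "body": {"series": [-1,0.3,0,1.5,0,0,0]}}

```text
t: 18.9
eef_pos: [0.4849, 0.1471, 0.1219]
tool_rot: [0.0, -0.127, 0.992, 0.0]
contact_force: [1.5, -0.1, 2.4]
gripper_width: -0.002
```

Call:
{"method": "drive_tool", "body": {"series": [-1,0.2,0,1.5,0,0,0]}}

```text
t: 19.02
eef_pos: [0.4847, 0.147, 0.1203]
tool_rot: [0.0, -0.127, 0.992, 0.0]
contact_force: [3.3, -0.7, 2.3]
gripper_width: -0.004
```

Call:
{"method": "drive_tool", "body": {"series": [-1,0.2,0,1.5,0,0,0]}}

```text
t: 19.15
eef_pos: [0.4844, 0.147, 0.1188]
tool_rot: [0.0, -0.127, 0.992, 0.0]
contact_force: [1.5, 0.5, 2.3]
gripper_width: 0.002
```

Call:
{"method": "drive_tool", "body": {"series": [-1,0.2,0,1.5,0,0,0]}}

```text
t: 19.27
eef_pos: [0.4843, 0.1469, 0.1173]
tool_rot: [0.0, -0.127, 0.992, 0.0]
contact_force: [2.2, 1.0, 2.2]
gripper_width: -0.004
```

Call:
{"method": "drive_tool", "body": {"series": [-1,0.2,0,1.5,0,0,0]}}

```text
t: 19.4
eef_pos: [0.484, 0.1469, 0.1158]
tool_rot: [-0.0, -0.127, 0.992, 0.0]
contact_force: [1.4, 0.4, 2.1]
gripper_width: -0.0
```

Call:
{"method": "drive_tool", "body": {"series": [-1,0.2,0,1.5,0,0,0]}}

```text
t: 19.52
eef_pos: [0.4839, 0.1468, 0.1143]
tool_rot: [0.0, -0.127, 0.992, 0.0]
contact_force: [2.1, 0.9, 2.1]
gripper_width: -0.003
```

Call:
{"method": "drive_tool", "body": {"series": [-1,0,0,1.5,0,0,0]}}

```text
t: 19.65
eef_pos: [0.4838, 0.1468, 0.1128]
tool_rot: [-0.0, -0.127, 0.992, 0.0]
contact_force: [1.6, 0.3, 3.0]
gripper_width: 0.001
```

Call:
{"method": "drive_tool", "body": {"series": [-1,0,0,1.5,0,0,0]}}

```text
t: 19.77
eef_pos: [0.4837, 0.1468, 0.1113]
tool_rot: [-0.0, -0.127, 0.992, -0.0]
contact_force: [2.0, -0.3, 2.1]
gripper_width: -0.004
```

Call:
{"method": "drive_tool", "body": {"series": [-1,0,0,1.5,0,0,0]}}

```text
t: 19.9
eef_pos: [0.4837, 0.1468, 0.1097]
tool_rot: [-0.0, -0.127, 0.992, -0.0]
contact_force: [2.4, 0.6, 3.2]
gripper_width: -0.002
```

Call:
{"method": "drive_tool", "body": {"series": [-1,0,0,1.5,0,0,0]}}

```text
t: 20.02
eef_pos: [0.4836, 0.1468, 0.1082]
tool_rot: [-0.0, -0.127, 0.992, -0.0]
contact_force: [1.1, 0.9, 2.2]
gripper_width: -0.001
```

Call:
{"method": "drive_tool", "body": {"series": [-1,0,0,1.5,0,0,0]}}

```text
t: 20.15
eef_pos: [0.4836, 0.1468, 0.1067]
tool_rot: [-0.0, -0.127, 0.992, -0.0]
contact_force: [0.4, -0.8, 2.4]
gripper_width: 0.0
```

Call:
{"method": "drive_tool", "body": {"series": [-1,0,0,1.5,0,0,0]}}

```text
t: 20.27
eef_pos: [0.4836, 0.1468, 0.1052]
tool_rot: [-0.0, -0.127, 0.992, -0.0]
contact_force: [-0.2, 1.1, 3.1]
gripper_width: -0.004
```

Call:
{"method": "drive_tool", "body": {"series": [-1,0,0,1.5,0,0,0]}}

```text
t: 20.4
eef_pos: [0.4837, 0.1468, 0.1037]
tool_rot: [-0.0, -0.127, 0.992, -0.0]
contact_force: [0.0, -0.1, 3.3]
gripper_width: 0.001
```

Call:
{"method": "drive_tool", "body": {"series": [-1,0,0,1.5,0,0,0]}}

```text
t: 20.52
eef_pos: [0.4837, 0.1468, 0.1022]
tool_rot: [-0.0, -0.127, 0.992, -0.0]
contact_force: [0.3, 0.0, 2.1]
gripper_width: -0.005
```

Call:
{"method": "drive_tool", "body": {"series": [-1,0,0,1.5,0,0,0]}}

```text
t: 20.65
eef_pos: [0.4838, 0.1468, 0.1009]
tool_rot: [-0.0, -0.127, 0.992, 0.0]
contact_force: [-0.9, -0.0, 6.3]
gripper_width: -0.001
```

Call:
{"method": "drive_tool", "body": {"series": [-1,0,0,1.5,0,0,0]}}

```text
t: 20.78
eef_pos: [0.4838, 0.1469, 0.0996]
tool_rot: [-0.0, -0.127, 0.992, 0.0]
contact_force: [-1.2, -0.7, 8.3]
gripper_width: 0.003
```

Call:
{"method": "drive_tool", "body": {"series": [-1,0,0,1.5,0,0,0]}}

```text
t: 20.9
eef_pos: [0.4839, 0.1469, 0.0984]
tool_rot: [-0.0, -0.127, 0.992, 0.0]
contact_force: [-1.7, -0.3, 12.6]
gripper_width: 0.0
```

Call:
{"method": "drive_tool", "body": {"series": [-1,0,0,1,0,0,0]}}

```text
t: 21.02
eef_pos: [0.4839, 0.1469, 0.0976]
tool_rot: [0.0, -0.127, 0.992, 0.0]
contact_force: [-2.9, -0.7, 14.8]
gripper_width: -0.001
```

The foot is bearing: 14.8 N at the handle gives about 22 N at the foot. I'll release straight up and check.

Call:
{"method": "drive_tool", "body": {"series": [-1,0,0,-1,0,0,0,-1,0,0,-2,0,0,0,-1,0,0,-5,0,0,0,-1,0,0,-20,0,0,0,-1,0,0,-40,0,0,0,-1,0,0,-40,0,0,0,-1,30,30,-40,0,0,0,-1,30,30,0,0,0,0,-1,10,40,0,0,0,0,-1,0,40,0,0,0,0,-1,0,0,0,0,0,0]}}

```text
t: 22.4
eef_pos: [0.3793, 0.2674, 0.2448]
tool_rot: [-0.0, -0.13, 0.992, 0.0]
contact_force: [0.3, -0.2, 0.0]
gripper_width: -0.001
```

```bash
python3 -c "
from fit import *
state()
c=snap('side','s6'); im=c['pixels'][110:270,240:400]
cv2.imwrite('pics/s6c.png',cv2.resize(im,None,fx=5,fy=3.75,interpolation=cv2.INTER_CUBIC))
for p in ((0,80,66),(0,-80,66),(0,-80,46.3)): print(p,(proj(c,W(*p))[0]-[239.5,109.5])*[5,3.75])
d=snap('top','t6')
for n in('t5','t6'):
  p=load(n)['pixels'].astype(int); b,g,r=p[...,0],p[...,1],p[...,2]
  m=((r-b>70)&(r-g>35)); m[:170]=0;m[250:]=0;m[:,:262]=0;m[:,395:]=0; y,x=np.nonzero(m); print(n,m.sum(),x.min(),x.max(),y.min(),y.max())
for p in ((0,80,66),(0,-80,66)): print(proj(d,W(*p)))"
```

```text
t 22.4 jig tcp [-133.8  182.1  244.8] F jig [ 0.3 -0.3  0. ] w -0.0 rot to jig tool [ 0.001 -0.     0.005]
(0, 80, 66) [382.90383668 233.02566475]
(0, -80, 66) [462.67115357 375.1922973 ]
(0, -80, 46.3) [462.58493624 397.67810309]
t5 377 302 334 195 213
t6 812 266 334 195 246
[[266.69348571 215.07485923]]
[[335.23472751 199.16673954]]
```

View pics/s6c.png

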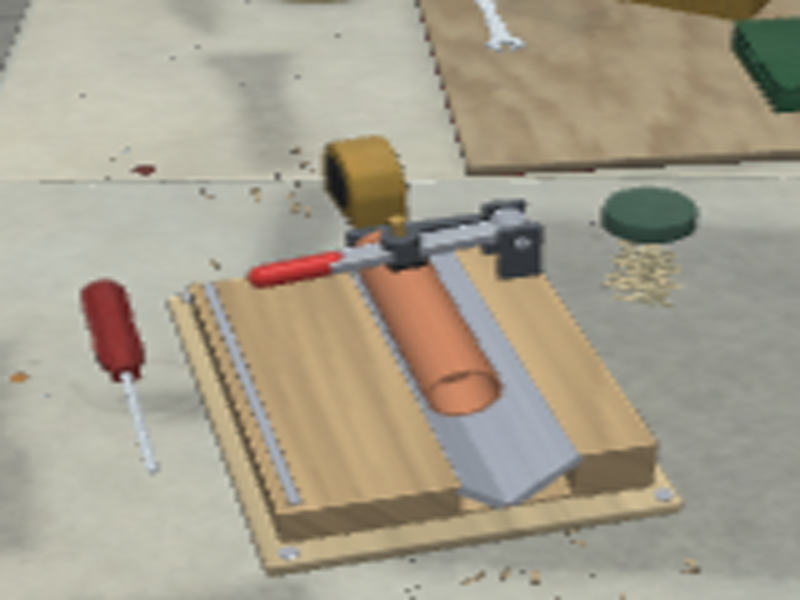

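The picture shows the clamp arm down with its foot on the tube at (400,250). The tube's near rim is centred at (463,392), against a predicted (463,398). The tape, jar and driver are unmoved.

```bash
python3 -c "
from station import bot
print(bot.hand_in(), bot.get_obs()['t'])"
```

```text
the job is handed in; nothing more can be done
the job is handed in; nothing more can be done
```

The tube is in the vee, butted against the end stop and clamped, and the job is handed in. The arm was parked clear of everything, and the last clock reading before hand-in was 22.4 s of the 72 s allowed.

- **Rolling:** I pushed the tube off the deck with a two-point finger push at about 1–2 N, without lifting it. It seated itself in the vee.
- **Butting:** Sliding took about 5 N. At the stop the push rose to about 13 N with no further motion, so the tube bore on the stop with roughly 7 N or more.
- **Clamping:** I swung the arm down and pressed it by feel to 14.8 N at the handle. That works out to about 22 N at the foot, inside the 7–30 N range.

**Last checks:** After release the clamp stayed down. The tube spans pixel columns 266–334 in the top view, against a predicted 266.7–335.2 at home. In the side picture its near rim matched the prediction to about 1 to 2 pixels. The tape, jar and screwdriver look unmoved.

**Not confirmed:** While the clamp swung down, the handle force measured somewhat under the 3.2 N expected for the hinge. The foot force is calculated, not measured.

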